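# Clear the jammed tile feeder with a hooked pick

## Robot

A 6-joint arm with a two-finger parallel gripper is mounted at the origin on a cart in front of the work surface, level with it; the furniture and walls round the work are solid. World frame = base frame: x ahead of the robot, y to its left, z up, the work surface at z = 0. Lengths are in m, angles in degrees, forces in N, time in s.
With the tool pointing down it reaches from about 0.35 to 0.875 m from the base axis. Payload 4.2 kg.
Tool frame: the origin (TCP) lies on the centre line of the jaws, within the pads' length; the fingertips stand 19 mm ahead of it and the grasp point (between the pads) is the TCP; x points along the fingers, y is the direction in which the jaws open and shut, and the axes are right-handed (so a half turn about x gives the same grasp; the last joint's range is limited). The gripper opens to 87 mm and grips with 3 to 60 N. Pads are 19 mm wide; open, the fingers measure 117 mm over their backs; the gripper's body (75 mm by 190 mm) begins 51 mm behind the grasp point.
Start: joints at [78.587, 22.042, 0.453, 0, -68.411, -14.817], TCP at [0.276, 0.561, 0.242] pointing down, gripper open.
Joint ranges: [-179.83, 179.83], [-69.29, 118.12], [-61.27, 80.66], [-181.25, 117.63], [-171.15, -9.14], [-177.46, 177.46]. Speed limits (degrees/s): [159.86, 159.86, 180, 180, 180, 180].

## Interface

Orientations are given as a 3x3 rotation matrix whose columns are the frame's x, y, z axes.
In Python, from station import * gives the robot as it stands.
- The arm moves only by the shell command python3 -m creep 'ROWS'. ROWS is JSON, a list of rows, each a list of 5 numbers: the opening, from 0 (shut) to 1 (fully open), then the shift along the world's x, y, z in mm, then the turn about the world's z in rad. In form: [[jaw, x, y, z, turn], ...]. A call has exactly 8 rows; each row is the pose to reach, as a shift and turn from the pose measured when the call began; what a row does not reach only later rows make up. A row lasts 1/10 s, in which the tool goes at most 50 mm and 8.59 degrees, less where a joint would pass 70% of its speed; a pose out of reach is approached as far as the arm can. A call with a gripper value outside its range is refused whole. The fingers move at their own pace and stop on an object; the grip force is fixed at half the most. Time passes only in rows, so rows that repeat a pose let the fingers close, or fill a call up. It gives the time, the measured TCP pose, the force and the opening at its end, in the units of the state.
- sense(): the state, without advancing time (a new reading comes with each control period).
- capture(name): name is "scene" or "top" or "wrist"; returns a dict with "image" (384x512x3 uint8, blue, green, red), "z_map" (384x512 float32, m along the optical axis (not along the pixel's ray), 0 where there is no reading), "mtx" (3x3 intrinsics, pixels), "k1" (the pictures are not rectified: a ray, as slopes to the right and down, at radius r is drawn at 1 + k1 r^2 times it, then the intrinsics apply), "eye" and "attitude" of the camera in the world. Camera axes: x right, y up, looking along -z (the intrinsics and any distortion apply to the point x, -y, -z); pixel columns grow to the right and rows downward; lengths in m; the calibration is good to about 2 mm. A picture is of the moment at which its call begins.
- finish_job(): hands the job in, once; it reports no verdict.
Trained networks look in a picture, given as the dict that the camera call returned (one of the last four; its "shot" number tells which), for a name from the list of things; names that differ only in an ending like _2 or _b are one class to them, and where a whole thing is asked for, a point or a joint stands for the part that bears it (a point fixed in the world has none). Each returns a list of dicts, best first, with "confidence" (0 to 1); they miss things now and then, are a little off and sometimes report something else, mostly with a low value. They report only what shows in the picture. A call takes as long as a camera call.
- look_for(picture, thing): "box" ([left, top, right, bottom] in pixels, round what is visible of it).
- mark_of(picture, thing): "centre" ([column, row] in pixels: a listed point, or the origin of a listed thing).
The state is a dict: "time_s": time; "joints": joint angles; "joint_velocities": joint speeds; "effort": joint torques, N m; "tcp_pos": TCP position; "ee_rot": TCP orientation; "wrist_force": force on the tool from outside, world axes, zero at the start; "moment": the same for the moment, N m; "gripper_width": opening from 0.0 (shut) to 1.0 (fully open).
Only numpy, scipy, OpenCV 4.12 (cv2) and the standard library are available. Lean on these libraries where they do the work, as an engineer would, in place of code of your own. Each camera call takes 0.05 s, during which the arm holds its last target.

## Task

A steel key has dropped into the narrow slot of the tile feeder and jammed it. First set the feeder's toggle upright, to its centre off position; then reach the hooked pick down into the slot behind the key and drag the key out through the slot's open end until it lies wholly clear of the feeder on the bench. Finish with the pick back on its rest and the toggle still off; keep the fingers off the key and leave everything else where it stands.

Things in the scene. Friction and masses are not known exactly. Their poses are not given: they have to be found in the camera images.
- feeder: low fixed grey bed with aluminium top strips, 96 mm wide (x), 200 mm long (y, -100 to +100), 32 mm high. Origin: on the bench at its centre. A slot 18 mm wide, open at the top and down to the bench, runs along y at x = 0; open at the -y end (mouth), closed by a steel pusher from y = +78. At the +y end (y +103 to +157) stands the switch box, 70 mm wide, 60 mm high, with the toggle on top
- feed_toggle (a joint): angle in rad of the toggle lever on the switch box: 0 = upright (off), positive = leaning to the feeder's -y (over the slot), where it starts by 0.4 to 0.65; range -0.7 to 0.7. A plain friction lever (about 1 N at the ball), no click: it stays where it is left. Pivot at [0, 130, 60] mm in the feeder's frame, axis along the feeder's x
- toggle_ball (a point): centre of the black 15 mm ball at the end of the toggle's 8 mm steel rod, 55 mm from the pivot
- key: loose plain dark steel bar 12 mm wide (x), 50 mm long (y), 12 mm high, 40 to 80 g, lying on the bench in the slot, nearly parallel to it. Origin: centre of its underside. At least 35 mm of the slot is free between the key's end and the pusher
- pick_grip (a point): centre of the handle of the hooked pick (100 g): dark wooden handle 110 mm long, 16 wide, 18 high, lying level on the rest. x points along the handle to the hook, z up. A 6 mm steel rod runs on to x = 130 mm and is there bent straight down, to a tip 72 mm below the handle's axis
- pick_tip (a point): lowest point of the pick's bent-down leg (6 mm diameter), at [130, 0, -72] mm from pick_grip in the pick's frame; about 8 mm above the bench while the pick is on its rest
- rest: fixed wooden rest of the pick: base 120 x 70 x 8 mm, two notched uprights 8 mm thick at x = -40 and +40. Notches 26 mm wide, floor 71 mm and prong tops 87.5 mm above the bench. Between the uprights 72 mm of the handle are free for the fingers. Origin: on the bench under the middle; x points along the pick, to the hook
- rest_seat (a point): where the centre of the pick's handle lies on the rest, 80 mm above the rest's origin
- tape_roll: bystander: roll of masking tape, 98 mm across, 25 mm high, lying loose at the right; origin at its underside
- block: bystander: loose wooden pad block, 50 x 90 x 39 mm; origin at its underside
- trailer: bystander: loose red-brown rubber squeeze bulb with a white nozzle, 58 mm across, 110 mm high; origin at its underside

How it is judged (in metres and radians):
On the way, in this order (a step that is already met when the one before it is completed fails the run):
1. the toggle stands at its centre off position (within 0.17 rad of upright) with the key still in the slot (value of joint feed_toggle between -0.17 and 0.17 rad and y of key in the frame of feeder above -0.08 m), for 0.2 s.
2. the pick's tip is down in the slot, more than 10 mm below the feeder's top (x of pick_tip in the frame of feeder between -0.01 and 0.01 m and y of pick_tip in the frame of feeder between -0.1 and 0.08 m and z of pick_tip in the frame of feeder below 0.022 m), for 0.1 s.
At the end, for the whole second after the job is handed in: the key lies at rest on the bench, wholly outside the slot's mouth (its centre at least 126 mm from the feeder's centre on the mouth side); the toggle is within 0.17 rad of upright; the pick lies level in both notches of its rest, its handle's centre within 30 mm of the seat (y of key in the frame of feeder below -0.126 m and height (world z) of key between -0.02 and 0.015 m and linear speed of key below 0.02 m/s and value of joint feed_toggle between -0.17 and 0.17 rad and horizontal distance between pick_grip and rest_seat below 0.03 m and height (world z) of pick_grip between 0.07 and 0.088 m and angle between pick_grip's own z axis and vertical below 0.2 rad); the robot touches nothing.
It fails at once if the key is dragged more than 20 mm while the toggle is not off (beyond 0.3 rad) (distance of key from where it was at the start of the episode above 0.02 m and (value of joint feed_toggle above 0.3 rad or value of joint feed_toggle below -0.3 rad)).
It fails at once if the fingers touch the key (contact force between the fingers and key above 0.5 N).
It fails at once if a bystander (tape roll, pad block, squeeze bulb) is moved more than 40 mm (distance of any of tape_roll, block, trailer from where it was at the start of the episode above 0.04 m).
It also fails if it takes over 67 s, if anything falls off the work surface, if the arm or the gripper's body presses on something with over 40 N, if the wrist force passes 120 N, or if a joint passes its speed limit or range.

## Working session

There is one attempt and no reset: what is moved stays moved. The work goes in short steps, Python scripts to look and compute and a shell command to move; the robot and the scene stay as the last step left them, time stands still between calls to the robot, and variables do not carry over. Pictures are saved under pics/ and viewed, and the job is handed in when it is done.

```bash
ls; mkdir -p pics; cat > h.py <<'E'
from station import *
import numpy as np, cv2
def ray(p,uv):
    K=np.array(p["mtx"]);k=p["k1"]
    d=np.array([(uv[0]-K[0,2])/K[0,0],(uv[1]-K[1,2])/K[1,1]])
    u=cv2.undistortPoints(np.array([[uv]],float),K,np.array([k,0,0,0,0.]))[0,0]
    v=np.array([u[0],-u[1],-1.0])
    return np.array(p["eye"]),np.array(p["attitude"])@v
def at_z(p,uv,z):
    e,d=ray(p,uv); return e+d*(z-e[2])/d[2]
def at_depth(p,uv):
    e,d=ray(p,uv); c,r=int(round(uv[0])),int(round(uv[1]))
    w=p["z_map"][max(r-1,0):r+2,max(c-1,0):c+2]; w=w[w>0]
    return e+d*np.median(w) if len(w) else None
def pix(p,X):
    A=np.array(p["attitude"]);q=A.T@(np.array(X)-np.array(p["eye"]))
    u=np.array([q[0]/-q[2],-q[1]/-q[2]]);r2=u@u;u=u*(1+p["k1"]*r2);K=np.array(p["mtx"])
    return np.array([K[0,0]*u[0]+K[0,2],K[1,1]*u[1]+K[1,2]])
def tri(rs):
    M=np.zeros((3,3));b=np.zeros(3)
    for e,d in rs:
        d=d/np.linalg.norm(d);P=np.eye(3)-np.outer(d,d);M+=P;b+=P@e
    return np.linalg.solve(M,b)
def cloud(p):
    H,W=p["z_map"].shape;K=np.array(p["mtx"])
    c,r=np.meshgrid(np.arange(W),np.arange(H));pts=np.stack([c,r],-1).reshape(-1,1,2).astype(float)
    u=cv2.undistortPoints(pts,K,np.array([p["k1"],0,0,0,0.]))[:,0]
    v=np.c_[u[:,0],-u[:,1],-np.ones(len(u))]*p["z_map"].reshape(-1,1)
    X=v@np.array(p["attitude"]).T+np.array(p["eye"])
    X[p["z_map"].reshape(-1)<=0]=np.nan
    return X.reshape(H,W,3)
np.set_printoptions(precision=4,suppress=True)
E
cat > look1.py <<'E'
from h import *
s=sense();print(s)
P={}
for n in ["scene","top","wrist"]:
    p=capture(n);P[n]=p;im=p["image"].copy()
    print(n,p["eye"],p["k1"],p["shot"])
    for t in ["feeder","toggle_ball","key","pick_grip","pick_tip","rest","rest_seat","tape_roll","block","trailer"]:
        m=mark_of(p,t)
        for q in m[:2]:
            if q["confidence"]<.3: continue
            X=at_depth(p,q["centre"])
            print(" ",t,np.array(q["centre"]),round(q["confidence"],2),X)
            c=tuple(int(v) for v in q["centre"]);cv2.circle(im,c,3,(0,0,255),1);cv2.putText(im,t[:9],c,0,.35,(0,255,0),1)
    cv2.imwrite(f"pics/a_{n}.png",im); np.savez(f"a_{n}.npz",**p)
E
python3 look1.py
```

```text
pics
{'time_s': 0.0, 'joints': array([ 78.5868,  22.0899,   0.3782,  -0.0316, -68.41  , -14.8173]), 'joint_velocities': array([ 0.0502, -0.0283,  0.0235, -0.0357,  0.0287, -0.1245]), 'effort': array([  0.0005, -39.0662,  18.7398,   4.2196,   0.0108,  -0.0002]), 'tcp_pos': array([0.276 , 0.5601, 0.2405]), 'ee_rot': array([[-0.0009, -0.4422, -0.8969],
       [-0.002 , -0.8969,  0.4422],
       [-1.    ,  0.0022, -0.    ]]), 'wrist_force': array([ 0.1194, -0.6787,  0.1903]), 'moment': array([-0.0337,  0.0287,  0.0053]), 'gripper_width': 0.9993359502048411}
scene [0.0775 1.4717 1.1897] -0.028667026433141746 1
  feeder [271.9 202.3] 0.61 [0.3129 0.5813 0.5242]
  toggle_ball [262.2 193.8] 0.48 [ 0.5585 -0.1627  0.0048]
  pick_tip [297.2 156.2] 0.63 [ 0.4914 -0.5693  0.0003]
  pick_tip [188.1 270.6] 0.5 [ 0.6695  0.4033 -0.0031]
  rest [220.8 264.3] 0.8 [0.5639 0.3374 0.0045]
  rest_seat [220.7 249.6] 0.95 [0.5624 0.3378 0.0798]
  tape_roll [296.  154.9] 0.51 [ 0.5013 -0.5828 -0.001 ]
  block [205.9 224.7] 0.55 [0.7014 0.1611 0.0255]
  trailer [197.4 251.3] 0.54 [0.6681 0.3193 0.0227]
  trailer [222.4 247.4] 0.44 [0.5579 0.3317 0.0869]
top [ 0.3904 -0.057   1.7862] 0.02026435271636252 2
  feeder [283.8 221.8] 0.89 [ 0.4819 -0.1438  0.0333]
  toggle_ball [253.2 213.6] 0.56 [ 0.5073 -0.0209  0.1006]
  key [279.2 215.2] 0.53 [ 0.5081 -0.1248  0.0324]
  pick_grip [167.7 196.7] 0.45 [0.5746 0.3351 0.0124]
  pick_tip [150.7 178.8] 0.65 [0.6375 0.3913 0.0811]
  rest [170.4 203.3] 0.89 [0.5409 0.3066 0.0873]
  rest_seat [167.8 198.2] 0.83 [0.5679 0.3334 0.0171]
  tape_roll [388.3 226.9] 0.8 [ 0.4734 -0.5723  0.0012]
  block [224.3 163.5] 0.56 [0.7138 0.1041 0.0404]
  trailer [175.7 169.4] 0.68 [0.6796 0.2958 0.0707]
wrist [0.3351 0.5319 0.385 ] -0.016576600978654016 3
```

```bash
python3 - <<'E'
import numpy as np,cv2
a=np.load("a_top.npz")["image"][120:300,110:440];cv2.imwrite("pics/b_top.png",cv2.resize(a,None,fx=2.4,fy=2.4,interpolation=2))
a=np.load("a_scene.npz")["image"][100:320,120:400];cv2.imwrite("pics/b_scene.png",cv2.resize(a,None,fx=2.7,fy=2.7,interpolation=2))
E
```

```text
(no output)
```

View pics/b_top.png

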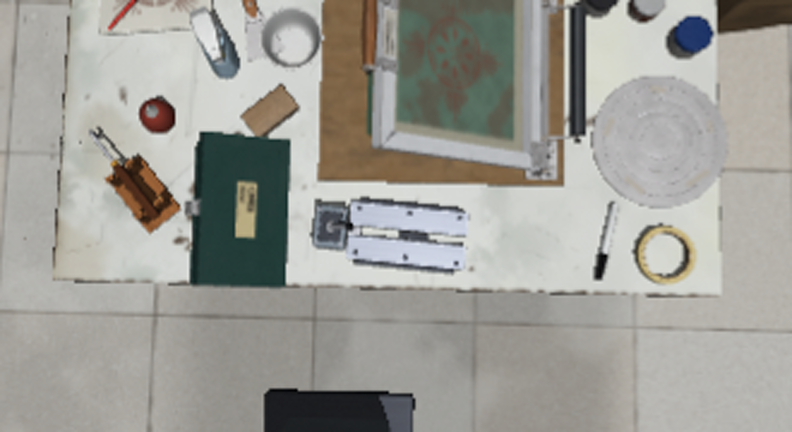

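View pics/b_scene.png

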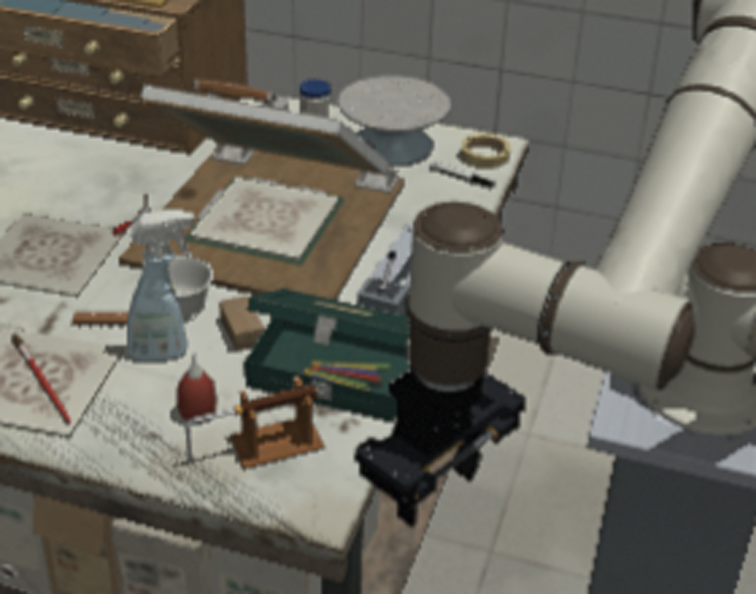

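View pics/a_wrist.png

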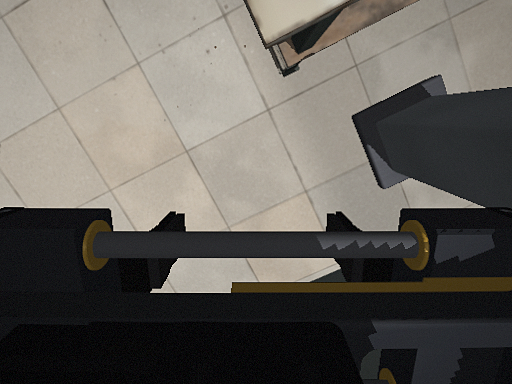

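The top view shows the feeder around (283,222), with its switch box at the +y (left) end and the mouth facing -y. The rest and pick are at upper left, hook pointing ahead and left. The bulb sits next to the pick, and a green box stands between rest and feeder. Next I'll check obstacle heights.

```bash
python3 - <<'E'
from h import *
p=dict(np.load("a_top.npz"));X=cloud(p)
# height grid max, 5cm cells
for y in np.arange(0.55,-0.61,-0.05):
    row=[]
    for x in np.arange(0.3,0.95,0.05):
        m=(abs(X[...,0]-x)<.025)&(abs(X[...,1]-y)<.025)
        row.append("%4d"%(1000*np.nanmax(X[...,2][m])) if m.any() else "  --")
    print("%.2f"%y," ".join(row))
print(" ".join("%.2f"%x for x in np.arange(0.3,0.95,0.05)))
print(np.array(p["attitude"]))
# strips: feeder top
m=(abs(X[...,2]-.032)<.008)&(X[...,0]>.38)&(X[...,0]<.58)&(X[...,1]>-.28)&(X[...,1]<.05)
Q=X[m][:,:2].astype(np.float32);print(len(Q),cv2.minAreaRect(Q))
E
```

```text
0.55  598 -832 -833   --   --   --   --   --   --   --   --   --   --
0.50  586 -829    3    3    9    6    6    3    7    2    7    3    6
0.45 -827 -833    7    9   12   13    8   13   10   17   12   14   13
0.40 -825 -830   10   15   14   12   88   91   12   12    9   26   21
0.35 -829 -823   13   11   13   97  100   32   65   12   11   20   29
0.30 -823 -831    8   12   95   98   14   69  111   11   12   18   21
0.25 -830 -825   60   58  142  139   57   58   13   11   11   17   22
0.20 -821 -828  156  154  155  156  156  154   10  259  262  231   17
0.15 -821 -824  137  140  139  140  139  137   49  257   61   64   26
0.10 -827 -818  110  113  114  115  110  107   49   59   73   64   67
0.05 -827 -835   11   78   81   76   81   85   44   33   64   67   56
-0.00 -831 -836    9   60  108   70   39   38   47   41   37   43   37
-0.05 -828 -824    8   45  113   40  304  305  347  349  348  346  309
-0.10 -828 -826   13   41   44   42  302  307  305  310  314  310  306
-0.15 -827 -828   11   47   46   44  260  265  240  240  239  239  267
-0.20 -834 -831    9   44   43   42  218  220 
[... 151 characters left out ...]
  112  114  139
-0.35 -828 -831    6   11   12   12   97  102   97   96   99   93  100
-0.40 -830 -823    7    9   12   11   35  111  107   94   91   91   93
-0.45 -833 -822   14   23   20  109  115  118  115  108   10   11   70
-0.50 -828 -827   12   38   35  116  116  115  116  117   10   12   64
-0.55 -827 -826   10   34   33  115  114  116  115  115   71   76   69
-0.60 -828 -827   10   32   32  108  112  115  116  114   76   79   65
0.30 0.35 0.40 0.45 0.50 0.55 0.60 0.65 0.70 0.75 0.80 0.85 0.90
[[ 0.025   0.9915 -0.1276]
 [-0.9996  0.0236 -0.0125]
 [-0.0094  0.1279  0.9917]]
902 ((0.4988083839416504, -0.10083483159542084), (0.24758511781692505, 0.10666143149137497), 85.81751251220703)
```

```bash
python3 -m creep '[[1,30,-40,25,0],[1,60,-75,50,0],[1,90,-110,75,0],[1,120,-145,100,0],[1,150,-180,110,0],[1,180,-210,110,0],[1,194,-230,110,0],[1,194,-230,110,0]]'
cat > look.py <<'E'
import sys
from h import *
tag=sys.argv[1];ts=sys.argv[3].split(",");n=sys.argv[2]
s=sense();print(s["time_s"],s["tcp_pos"],s["ee_rot"][:,1],s["gripper_width"])
p=capture(n);im=p["image"].copy();np.savez(f"{tag}.npz",**p)
print(p["eye"],-np.array(p["attitude"])[:,2])
for t in ts:
    for q in mark_of(p,t)[:2]:
        if q["confidence"]<.2: continue
        print(" ",t,np.array(q["centre"]),round(q["confidence"],2),at_depth(p,q["centre"]))
        c=tuple(int(v) for v in q["centre"]);cv2.circle(im,c,3,(0,0,255),1);cv2.putText(im,t[:9],c,0,.4,(0,255,0),1)
cv2.imwrite(f"pics/{tag}.png",im)
E
python3 look.py w1 wrist rest,rest_seat,pick_grip,pick_tip,trailer
```

```text
time_s: 2.45
tcp_pos: [0.4719, 0.328, 0.3519]
ee_rot: [[0.0, -0.446, -0.895], [0.0, -0.895, 0.446], [-1.0, -0.0, -0.0]]
wrist_force: [-0.3, 1.1, -0.5]
gripper_width: 1.0
2.45 [0.4719 0.328  0.3519] [-0.4462 -0.8949 -0.0002] 1.0004782882132675
[0.5306 0.299  0.4954] [-0.2193  0.1086 -0.9696]
  rest [231.2 108.1] 0.66 [0.5562 0.3233 0.0895]
  rest_seat [228.1 105.5] 0.88 [0.5612 0.3256 0.0897]
  rest_seat [206.6  25.5] 0.61 [0.6728 0.304  0.06  ]
  pick_grip [229.7 103.5] 0.78 [0.5627 0.3224 0.0889]
  trailer [209.2  23.5] 0.91 [0.6733 0.2995 0.0601]
```

View pics/w1.png

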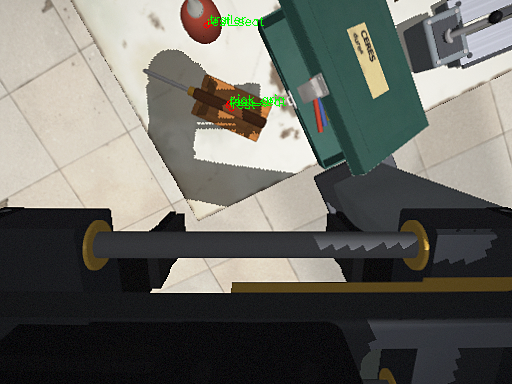

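The wrist view shows the pick in its rest: handle centre near (229,104), hook tip near (147,71), bulb at (205,20). The feeder's box and ball are at the upper right edge. Now over to the feeder.

```bash
python3 -m creep '[[1,-5,-45,0,0.1],[1,-10,-90,0,0.2],[1,-15,-135,0,0.3],[1,-20,-180,0,0.4],[1,-25,-225,0,0.46],[1,-30,-270,0,0.46],[1,-30,-310,0,0.46],[1,-30,-330,0,0.46]]'
python3 look.py w2 wrist feeder,key,toggle_ball
python3 - <<'E'
from h import *
p=dict(np.load("w1.npz"));X=cloud(p);H=X[...,2]
c=X[(H>.080)&(H<.094)&(abs(X[...,0]-.565)<.1)&(abs(X[...,1]-.33)<.1)]
rr,cc=np.where((H>.080)&(H<.094)&(abs(X[...,0]-.565)<.1)&(abs(X[...,1]-.33)<.1))
print(len(c),cc.min(),cc.max(),rr.min(),rr.max(),np.median(c,0))
im=p["image"];z=im[40:160,120:300].copy();cv2.imwrite("pics/w1z.png",cv2.resize(z,None,fx=4,fy=4,interpolation=cv2.INTER_NEAREST))
E
```

```text
time_s: 3.55
tcp_pos: [0.4389, -0.0, 0.3519]
ee_rot: [[0.001, 0.004, -1.0], [-0.0, -1.0, -0.004], [-1.0, 0.0, -0.001]]
wrist_force: [0.8, 0.6, 0.6]
gripper_width: 1.001
3.55 [ 0.4389 -0.      0.3519] [ 0.0035 -1.      0.0001] 1.0011025577597426
[0.5045 0.001  0.4954] [-0.2448 -0.0018 -0.9696]
  feeder [326.1 123. ] 0.71 [ 0.495  -0.1217 -0.0005]
  feeder [333.6 119.3] 0.38 [ 0.5014 -0.1308  0.0121]
  key [332.5 116.3] 0.73 [ 0.5062 -0.129   0.0108]
  toggle_ball [276.5 114.4] 0.58 [ 0.5079 -0.0275  0.1111]
1436 144 266 70 137 [0.5709 0.3346 0.0881]
```

View pics/w2.png

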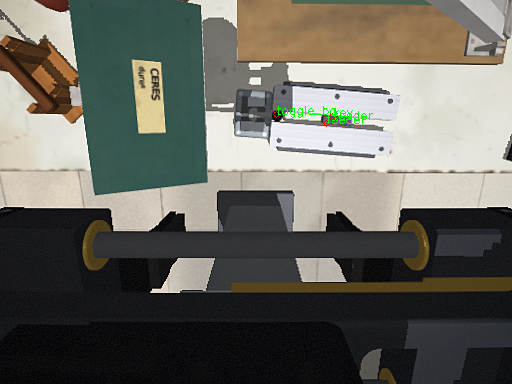

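View pics/w1z.png

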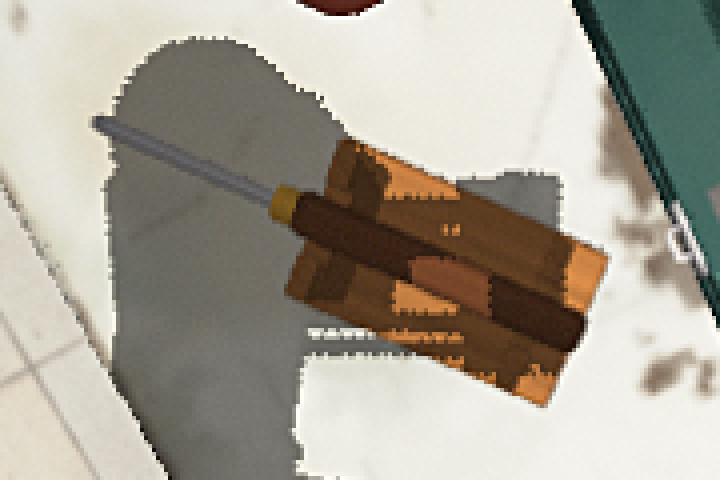

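```bash
python3 - <<'E'
from h import *
p=dict(np.load("w1.npz"))
for uv,z in [((265.7,123.7),.085),((194,92.5),.085),((230,108.2),.089),((144.2,70.8),.083)]: print(uv,at_z(p,uv,z))
a=at_z(p,(265.7,123.7),.087);b=at_z(p,(144.2,70.8),.083);print("yaw",np.degrees(np.arctan2(*(b-a)[1::-1])),np.linalg.norm((b-a)[:2]))
im=dict(np.load("w2.npz"))["image"];z=im[75:165,225:410].copy();cv2.imwrite("pics/w2z.png",cv2.resize(z,None,fx=4,fy=4,interpolation=cv2.INTER_NEAREST))
E
```

```text
(265.7, 123.7) [0.5155 0.2895 0.085 ]
(194, 92.5) [0.5983 0.3602 0.085 ]
(230, 108.2) [0.5569 0.3249 0.089 ]
(144.2, 70.8) [0.6543 0.4079 0.083 ]
yaw 40.455619016909715 0.18235909507694337
```

View pics/w2z.png

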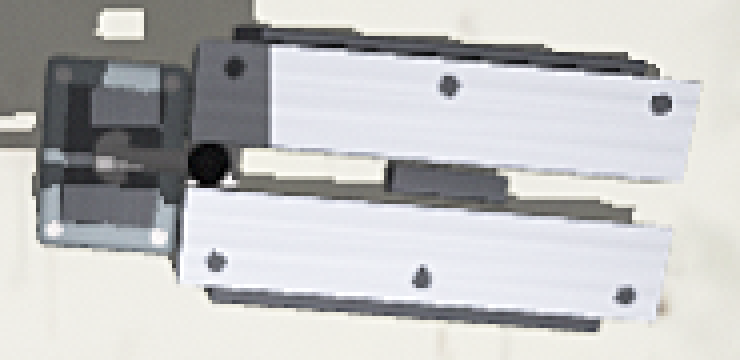

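```bash
python3 - <<'E'
from h import *
p=dict(np.load("w2.npz"))
f=lambda u,v,z:at_z(p,(225+(u-2)/4+.0,75+(v-2)/4),z)
N={k:f(*uv,.032) for k,uv in dict(fo=(701,83),fi=(685,182),ni=(672,226),no=(657,320),ln=(187,186),lo=(180,283),lf=(198,42)).items()}
for k in N: print(k,N[k])
m=(N["fo"]+N["no"])/2; l=(N["lo"]+N["lf"])/2
yax=(l-m)[:2];print(m,l,np.linalg.norm(yax)); yaw=np.arctan2(yax[1],yax[0])-np.pi/2
d1=N["lo"]-N["no"];d2=N["lf"]-N["fo"];d3=N["ln"]-N["ni"]
for d in(d1,d2,d3):print("yaw",np.degrees(np.arctan2(d[1],d[0]))-90)
c=(m+l)/2;print("centre",c)
# box corners top z=.06
b=[f(u,v,.06) for u,v in [(48,57),(190,65),(37,243),(177,252)]]
for q in b:print(q)
print("box",np.mean(b,0))
y=np.array([-np.sin(yaw),np.cos(yaw)]);x=np.array([np.cos(yaw),np.sin(yaw)]);print(y,"yaw",np.degrees(yaw))
loc=lambda P:((P[:2]-c[:2])@x,(P[:2]-c[:2])@y)
print("box loc",loc(np.mean(b,0)))
for z in(.105,.108,.111,.113):
  B=f(209,164,z);print("ball",z,B,loc(B))
k=[f(u,v,.012) for u,v in[(389,161),(507,176),(387,190),(507,201)]]
for q in k:print("key",q,loc(q))
E
```

```text
fo [ 0.5392 -0.2279  0.032 ]
fi [ 0.5011 -0.2261  0.032 ]
ni [ 0.4836 -0.2229  0.032 ]
no [ 0.4452 -0.2213  0.032 ]
ln [ 0.4983 -0.0252  0.032 ]
lo [ 0.4596 -0.023   0.032 ]
lf [ 0.5532 -0.0285  0.032 ]
[ 0.4922 -0.2246  0.032 ] [ 0.5064 -0.0257  0.032 ] 0.1993340167007644
yaw -4.130036570393074
yaw -4.0083335519442045
yaw -4.265320351027185
centre [ 0.4993 -0.1252  0.032 ]
[0.5448 0.0283 0.06  ]
[ 0.5422 -0.024   0.06  ]
[0.4773 0.0334 0.06  ]
[ 0.4741 -0.0202  0.06  ]
box [0.5096 0.0044 0.06  ]
[0.071  0.9975] yaw -4.069038137431845
box loc (np.float64(0.0010702634840019827), np.float64(0.12996150669997))
ball 0.105 [ 0.5066 -0.0283  0.105 ] (np.float64(0.0003748962898092612), np.float64(0.09709433299119147))
ball 0.108 [ 0.5066 -0.0281  0.108 ] (np.float64(0.0003430101652565822), np.float64(0.09731807218500499))
ball 0.111 [ 0.5065 -0.0279  0.111 ] (np.float64(0.00031112404070401424), np.float64(0.09754181137881855))
ball 0.113 [ 0.5065 -0.0277  0.113 ] (np.float64(0.00028986662433556215), np.float64(0.09769097084136089))
key [ 0.5086 -0.1105  0.012 ] (np.float64(0.00827364011511266), np.float64(0.015291669536799184))
key [ 0.5028 -0.1605  0.012 ] (np.float64(0.006031799600641123), np.float64(-0.03495130856586109))
key [ 0.4968 -0.1104  0.012 ] (np.float64(-0.003521668568127965), np.float64(0.01459037183780848))
key [ 0.4926 -0.1613  0.012 ] (np.float64(-0.004125616007884948), np.float64(-0.03654431554264641))
```

```bash
python3 - <<'E'
from h import *
p=dict(np.load("a_top.npz"));X=cloud(p).reshape(-1,3)
for y in np.arange(.06,-.4,-.03):
    m=(abs(X[:,1]-y)<.015)&(X[:,2]>.07)&(X[:,0]>.53)&(X[:,0]<.8)
    print(round(y,2),np.sort(X[m][:,0])[:3],X[m][:,2].min() if m.any() else 0)
E
```

```text
0.06 [0.5647 0.5691 0.5728] 0.07170384090856263
0.03 [] 0
0.0 [0.5309 0.5353] 0.07000449897231054
-0.03 [0.7886 0.7921 0.7949] 0.33827341857517523
-0.06 [0.6081 0.6085 0.6086] 0.2816298591709696
-0.09 [0.6072 0.6075 0.6078] 0.24729410162386367
-0.12 [0.607  0.6074 0.6075] 0.2233838231190166
-0.15 [0.607  0.607  0.6074] 0.19331570071239268
-0.18 [0.6066 0.6074 0.6074] 0.16907105068827666
-0.21 [0.6066 0.6072 0.6075] 0.14464828828569876
-0.24 [0.6075 0.6075 0.6076] 0.11921988159986552
-0.27 [0.6071 0.6072 0.6074] 0.09573041062640963
-0.3 [0.6069 0.6069 0.6074] 0.07244073615938529
-0.33 [0.6077 0.6084 0.6086] 0.07009126967258705
-0.36 [0.5955 0.6034 0.607 ] 0.0702941457243127
-0.39 [0.6564 0.66   0.6632] 0.07017006843019469
```

Results: feeder centre is at (0.499,-0.125) with yaw -4.1°. The ball is at about (0.507,-0.028,0.104), leaning 0.63 rad. The key's centre is at local y ≈ -10 mm. I'll lower the open jaws around the ball.

```bash
python3 -m creep '[[1,30,-12,-30,-0.074],[1,60,-24,-60,-0.074],[1,68,-28,-105,-0.074],[1,68,-28,-150,-0.074],[1,68,-28,-190,-0.074],[1,68,-28,-225,-0.074],[1,68,-28,-246,-0.074],[1,68,-28,-246,-0.074]]'; python3 look.py w3 wrist toggle_ball
```

```text
time_s: 4.55
tcp_pos: [0.5056, -0.0248, 0.1022]
ee_rot: [[-0.008, -0.068, -0.998], [-0.001, -0.998, 0.068], [-1.0, 0.002, 0.007]]
wrist_force: [-1.3, -0.3, -1.1]
gripper_width: 0.998
4.55 [ 0.5056 -0.0248  0.1022] [-0.0679 -0.9977  0.0019] 0.9982099007779113
[ 0.5722 -0.0284  0.2452] [-0.2523  0.0144 -0.9676]
  toggle_ball [264.2 237.3] 0.75 [ 0.5371 -0.0289  0.1688]
```

View pics/w3.png

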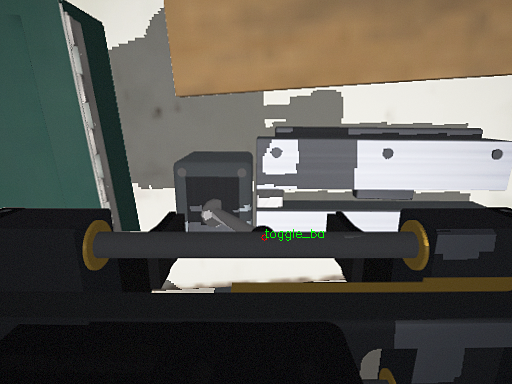

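The ball shows at about (264,235), between the jaws (inner faces at about columns 165 and 345). I'll narrow them to 0.23 so they sit loosely round it.

```bash
python3 -m creep '[[0.23,1,-3,2,0],[0.23,1,-3,2,0],[0.23,1,-3,2,0],[0.23,1,-3,2,0],[0.23,1,-3,2,0],[0.23,1,-3,2,0],[0.23,1,-3,2,0],[0.23,1,-3,2,0]]'; python3 look.py w4 wrist toggle_ball
```

```text
time_s: 5.45
tcp_pos: [0.5093, -0.0278, 0.1077]
ee_rot: [[0.0, -0.067, -0.998], [-0.0, -0.998, 0.067], [-1.0, 0.0, -0.0]]
wrist_force: [0.5, -0.2, -0.3]
gripper_width: 0.359
5.45 [ 0.5093 -0.0278  0.1077] [-0.0674 -0.9977  0.0003] 0.3586335871812786
[ 0.5749 -0.0315  0.2512] [-0.2446  0.0154 -0.9695]
  toggle_ball [256.6 239.1] 0.59 [ 0.5403 -0.0296  0.1756]
  toggle_ball [362.3 193.1] 0.45 [ 0.5035 -0.1217  0.0128]
```

```bash
python3 -m creep '[[0.23,0,0,0,0],[0.23,0,0,0,0],[0.23,0,10,3,0],[0.23,0,20,6,0],[0.23,0,30,7,0],[0.23,0,35,7,0],[0.23,0,35,7,0],[0.23,0,35,7,0]]'; python3 look.py w5 wrist toggle_ball;python3 look.py t5 top toggle_ball
```

```text
time_s: 6.35
tcp_pos: [0.5091, 0.0078, 0.1143]
ee_rot: [[-0.0, -0.067, -0.998], [0.0, -0.998, 0.067], [-1.0, -0.0, 0.0]]
wrist_force: [-0.4, 0.1, -0.1]
gripper_width: 0.231
6.35 [0.5091 0.0078 0.1143] [-0.0673 -0.9977 -0.0003] 0.23116406036576342
[0.5747 0.0041 0.2577] [-0.2451  0.016  -0.9694]
  toggle_ball [260.  240.8] 0.67 [0.5396 0.005  0.1821]
6.45 [0.5092 0.0075 0.1144] [-0.0677 -0.9977 -0.0003] 0.22965898990606862
[ 0.3904 -0.057   1.7862] [ 0.1276  0.0125 -0.9917]
```

View pics/w5.png

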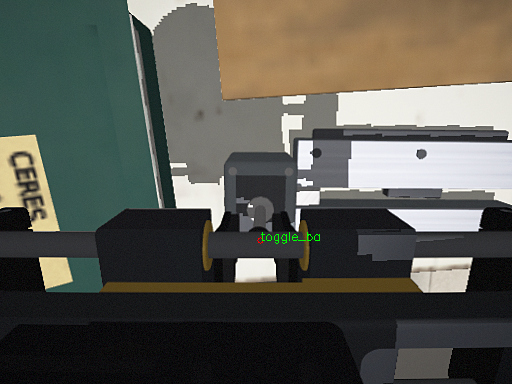

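```bash
python3 -m creep '[[0.23,0,0,30,0],[0.23,0,0,70,0],[0.4,-20,0,115,0],[0.6,-40,0,160,0],[1,-60,0,205,0],[1,-70,0,236,0],[1,-70,0,236,0],[1,-70,0,236,0]]'; python3 look.py w6 wrist toggle_ball,key; python3 - <<'E'
from h import *
im=dict(np.load("w6.npz"))["image"];z=im[60:170,205:400].copy();cv2.imwrite("pics/w6z.png",cv2.resize(z,None,fx=4,fy=4,interpolation=cv2.INTER_NEAREST))
E
```

```text
time_s: 7.35
tcp_pos: [0.439, 0.0074, 0.3508]
ee_rot: [[0.002, -0.068, -0.998], [0.001, -0.998, 0.068], [-1.0, -0.002, -0.002]]
wrist_force: [-0.0, 0.5, -0.1]
gripper_width: 0.691
7.35 [0.439  0.0074 0.3508] [-0.0682 -0.9977 -0.0016] 0.6910554526796437
[0.5044 0.0034 0.4944] [-0.2433  0.0173 -0.9698]
  toggle_ball [251.2 111.8] 0.56 [0.5116 0.0084 0.1216]
  key [336.9 117.2] 0.68 [ 0.4954 -0.1323  0.012 ]
  key [59.8 95. ] 0.54 [0.5635 0.3262 0.0079]
```

View pics/w6z.png

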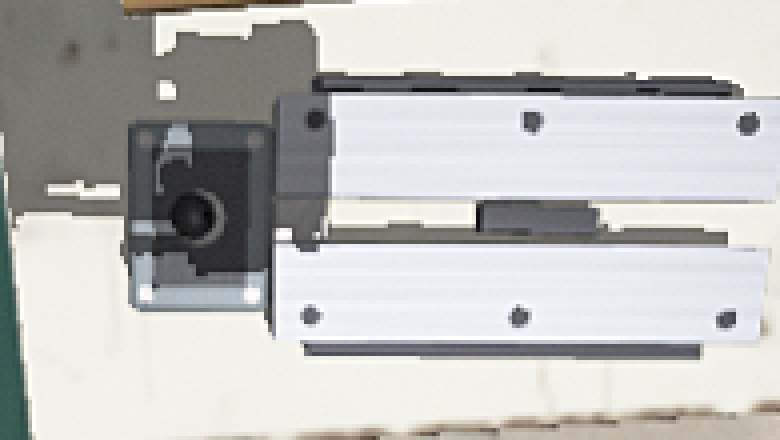

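```bash
python3 - <<'E'
from h import *
p=dict(np.load("w6.npz"));B=at_z(p,(252.8,113),.115);print(B)
c=np.array([.4993,-.1252]);y=np.array([.071,.9975]);print((B[:2]-c)@y-.130)
E
python3 -m creep '[[1,17,45,0,0.13],[1,34,90,0,0.26],[1,51,135,0,0.39],[1,68,180,0,0.52],[1,85,225,0,0.65],[1,102,270,0,0.775],[1,118,310,-30,0.775],[1,118,318,-70,0.775]]'
```

```text
[0.51   0.0065 0.115 ]
0.0021559995650558272
time_s: 8.3
tcp_pos: [0.5589, 0.3294, 0.2764]
ee_rot: [[-0.0, 0.651, -0.759], [-0.002, -0.759, -0.651], [-1.0, 0.001, 0.001]]
wrist_force: [-0.1, -0.1, -0.6]
gripper_width: 1.002
```

The toggle is within about 0.04 rad of upright. Before going down I'll take a second view of the pick.

```bash
python3 look.py w7 wrist pick_grip,pick_tip,rest_seat,rest
```

```text
8.3 [0.5589 0.3294 0.2764] [ 0.651  -0.7591  0.0012] 1.0024033405499697
[0.6087 0.3738 0.4198] [-0.1865 -0.1622 -0.969 ]
  pick_grip [257.9 174.2] 0.79 [0.5599 0.3271 0.0894]
  rest_seat [257.3 170.4] 0.63 [0.5629 0.3306 0.0893]
  rest [257.3 160. ] 0.96 [0.5724 0.3389 0.0897]
```

View pics/w7.png

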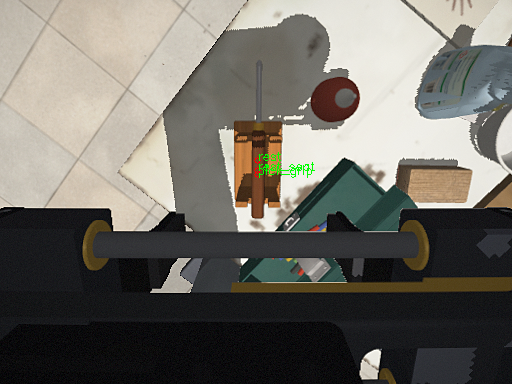

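```bash
python3 - <<'E'
from h import *
p=dict(np.load("w7.npz"));q=dict(np.load("w1.npz"))
im=p["image"][50:225,215:305];cv2.imwrite("pics/w7z.png",cv2.resize(im,None,fx=3.4,fy=3.4,interpolation=cv2.INTER_NEAREST))
print("bend",tri([ray(p,(259.5,63)),ray(q,(144.2,70.8))]),"rear",tri([ray(p,(257.2,217)),ray(q,(265.7,123.7))]))
print(at_z(p,(259.5,63),.083),at_z(p,(257.2,217),.085))
E
```

```text
bend [0.6558 0.4082 0.0798] rear [0.5152 0.2895 0.0786]
[0.6559 0.4074 0.083 ] [0.5169 0.2911 0.085 ]
```

View pics/w7z.png

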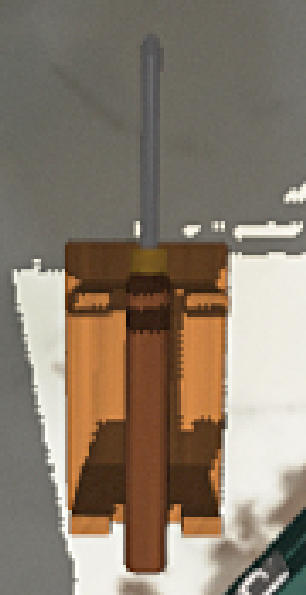

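```bash
python3 - <<'E'
from h import *
p=dict(np.load("w7.npz"))
c=[at_z(p,(215+(u-1.5)/3.4,50+(v-1.5)/3.4),.008) for u,v in[(66,243),(228,243),(68,533),(222,533)]]
for q in c:print(q)
r=np.mean(c,0);print("rest",r); 
# front upright top prongs rows ~ 290-310
X=cloud(p);m=(X[...,2]>.075)&(X[...,2]<.095);rr,cc=np.where(m);k=(rr>100)&(rr<215)&(cc>225)&(cc<290);P=X[rr[k],cc[k]]
d=np.array([.764,.645]);n=np.array([-.645,.764]);a=(P[:,:2]-r[:2])@d;b=(P[:,:2]-r[:2])@n
w=abs(b)>.014;print(np.histogram(a[w],20))
E
```

```text
[0.5843 0.3921 0.008 ]
[0.6286 0.3404 0.008 ]
[0.4863 0.31   0.008 ]
[0.5317 0.257  0.008 ]
rest [0.5577 0.3249 0.008 ]
(array([ 64, 133,   0,   0,   0,   0,   0,   0,   0,   0,   0,   0,   0,
         0,   0,   0,   0,   0,  73, 107]), array([-0.0394, -0.035 , -0.0305, -0.0261, -0.0217, -0.0173, -0.0128,
       -0.0084, -0.004 ,  0.0004,  0.0049,  0.0093,  0.0137,  0.0182,
        0.0226,  0.027 ,  0.0314,  0.0359,  0.0403,  0.0447,  0.0491]))
```

```bash
python3 -m creep '[[1,-2,-4,-45,0],[1,-2,-4,-90,0],[1,-2,-4,-130,0],[1,-2,-4,-165,0],[1,-2,-4,-185,0],[1,-2,-4,-196,0],[1,-2,-4,-196,0],[1,-2,-4,-196,0]]'; python3 look.py w8 wrist pick_grip
```

```text
time_s: 9.35
tcp_pos: [0.5572, 0.3213, 0.0865]
ee_rot: [[0.003, 0.649, -0.761], [-0.001, -0.761, -0.649], [-1.0, 0.003, -0.002]]
wrist_force: [-0.1, -0.0, -0.2]
gripper_width: 0.998
9.35 [0.5572 0.3213 0.0865] [ 0.6492 -0.7606  0.0028] 0.9980500490960795
[0.6065 0.3654 0.2301] [-0.1836 -0.1609 -0.9698]
  pick_grip [247.9 231.4] 0.7 [0.5796 0.345  0.1505]
```

View pics/w8.png

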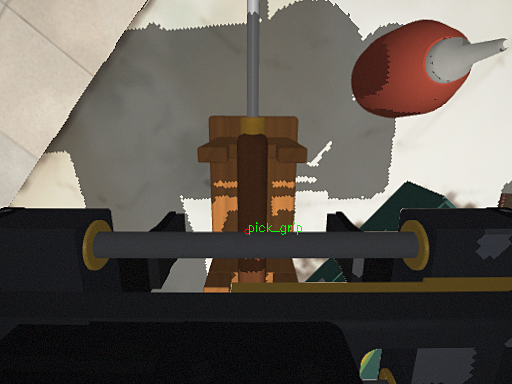

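```bash
python3 -m creep '[[1,0,2,-5,0],[0.6,0,2,-5,0],[0.2,0,2,-5,0],[0,0,2,-5,0],[0,0,2,-5,0],[0,0,2,-5,0],[0,0,2,-5,0],[0,0,2,-5,0]]';python3 -m creep '[[0,0,0,0,0],[0,0,0,0,0],[0,0,0,0,0],[0,0,0,0,0],[0,0,0,0,0],[0,0,0,0,0],[0,0,0,0,0],[0,0,0,0,0]]'
```

```text
time_s: 10.25
tcp_pos: [0.5569, 0.3234, 0.0814]
ee_rot: [[0.003, 0.649, -0.761], [-0.001, -0.761, -0.649], [-1.0, 0.003, -0.002]]
wrist_force: [0.1, -0.3, 0.2]
gripper_width: 0.444
time_s: 11.05
tcp_pos: [0.557, 0.3234, 0.0814]
ee_rot: [[0.003, 0.649, -0.761], [-0.001, -0.761, -0.649], [-1.0, 0.003, -0.002]]
wrist_force: [0.3, -0.1, 1.0]
gripper_width: 0.177
```

Gripped, with the opening stopping at about 15.4 mm. Now lift.

```bash
python3 -m creep '[[0,0,0,20,0],[0,0,0,50,0],[0,0,0,90,0],[0,0,0,130,0],[0,0,0,170,0],[0,0,0,205,0],[0,0,0,219,0],[0,0,0,219,0]]';python3 look.py w9 wrist pick_tip,pick_grip
```

```text
time_s: 11.85
tcp_pos: [0.5576, 0.3239, 0.3033]
ee_rot: [[0.007, 0.649, -0.761], [0.003, -0.761, -0.649], [-1.0, 0.003, -0.008]]
wrist_force: [1.2, 0.2, -1.3]
gripper_width: 0.18
11.85 [0.5576 0.3239 0.3033] [ 0.6492 -0.7606  0.0025] 0.17971480401296133
[0.6063 0.3675 0.4473] [-0.1795 -0.1571 -0.9711]
  pick_grip [250.8 233.7] 0.82 [0.5804 0.3468 0.3696]
```

View pics/w9.png

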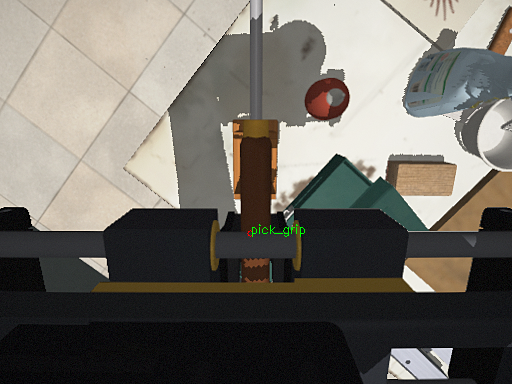

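```bash
python3 -m creep '[[0,-10,-35,0,0],[0,-24,-78,0,0],[0,-38,-122,0,0],[0,-52,-166,0,0],[0,-65,-210,0,0],[0,-78,-250,0,0],[0,-90,-290,0,0],[0,-100,-320,0,0]]'; python3 -m creep '[[0,-13,-40,0,0],[0,-26,-85,0,0],[0,-40,-130,0,0],[0,-52,-165,0,0],[0,-54,-175,-25,0],[0,-54,-176,-60,0],[0,-54,-176,-80,0],[0,-54,-176,-80,0]]'; python3 look.py w10 wrist pick_tip,key; python3 look.py s10 scene pick_tip,pick_grip,toggle_ball;  python3 look.py t10 top pick_tip,key,pick_grip
```

```text
time_s: 12.8
tcp_pos: [0.4542, 0.0009, 0.2966]
ee_rot: [[-0.004, 0.648, -0.761], [-0.003, -0.761, -0.648], [-1.0, 0.0, 0.005]]
wrist_force: [0.2, 0.3, -1.3]
gripper_width: 0.183
time_s: 13.6
tcp_pos: [0.397, -0.175, 0.2125]
ee_rot: [[-0.014, 0.647, -0.762], [-0.002, -0.762, -0.647], [-1.0, -0.007, 0.012]]
wrist_force: [-1.4, 1.0, -1.2]
gripper_width: 0.18
13.6 [ 0.397  -0.175   0.2125] [ 0.6474 -0.7621 -0.0074] 0.17964640365053663
[ 0.4488 -0.1308  0.3552] [-0.2006 -0.1616 -0.9663]
  key [290.1  83.6] 0.63 [ 0.4983 -0.1382  0.0126]
13.75 [ 0.4008 -0.1752  0.2171] [ 0.6488 -0.7609  0.0012] 0.1827034197302238
[0.0775 1.4717 1.1897] [ 0.2599 -0.7804 -0.5687]
  pick_tip [269.1 178.4] 0.57 [ 0.5717 -0.3181 -0.0068]
  pick_grip [299.5 159. ] 0.55 [ 0.3961 -0.1535  0.2311]
  pick_grip [221.1 248.5] 0.3 [ 0.6001  0.2452 -0.0043]
  toggle_ball [258.5 196.6] 0.47 [ 0.5706 -0.145  -0.0024]
  toggle_ball [205.9 224.3] 0.24 [0.7011 0.1615 0.028 ]
13.95 [ 0.4009 -0.1751  0.2177] [ 0.6488 -0.761   0.002 ] 0.17857385738435366
[ 0.3904 -0.057   1.7862] [ 0.1276  0.0125 -0.9917]
  pick_tip [268.9 211.6] 0.56 [ 0.5215 -0.0828  0.0347]
  pick_tip [280.6 223.3] 0.51 [ 0.4755 -0.131   0.0343]
  key [280.9 217.7] 0.43 [ 0.4993 -0.1327  0.0136]
  pick_grip [172.  167.5] 0.62 [0.6849 0.3085 0.0825]
```

View pics/w10.png

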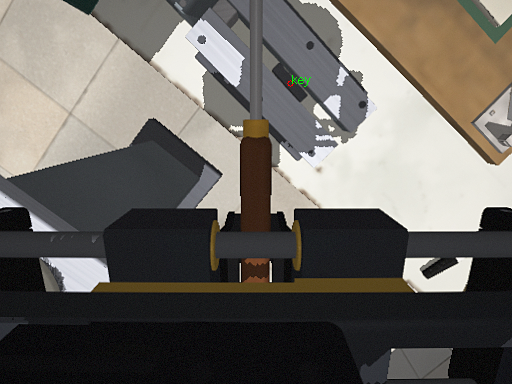

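View pics/s10.png

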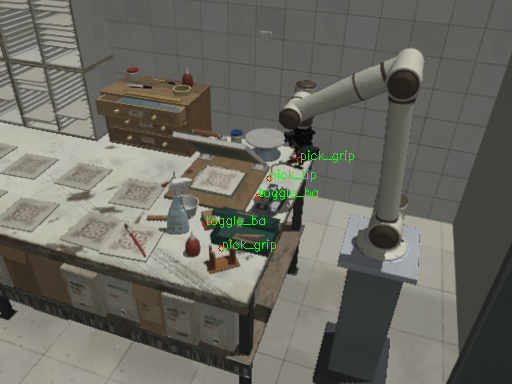

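View pics/t10.png

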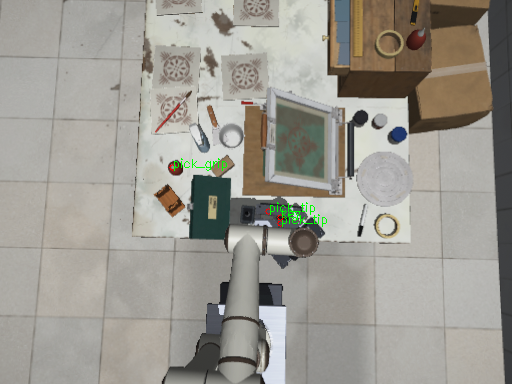

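```bash
python3 - <<'E'
from h import *
p=dict(np.load("t10.npz"));im=p["image"][190:245,225:330].copy();cv2.imwrite("pics/t10z.png",cv2.resize(im,None,fx=7,fy=7,interpolation=cv2.INTER_NEAREST))
print(pix(p,[.4998,-.0908,.22]),pix(p,[.4998,-.0908,.145]))
q=dict(np.load("s10.npz"));im=q["image"][150:215,240:320].copy();cv2.imwrite("pics/s10z.png",cv2.resize(im,None,fx=8,fy=8,interpolation=cv2.INTER_NEAREST))
print(pix(q,[.4998,-.0908,.22]),pix(q,[.4998,-.0908,.145]))
E
```

```text
[271.8204 213.8336] [271.3638 215.2057]
[271.8826 163.9305] [271.1143 178.8203]
```

View pics/t10z.png

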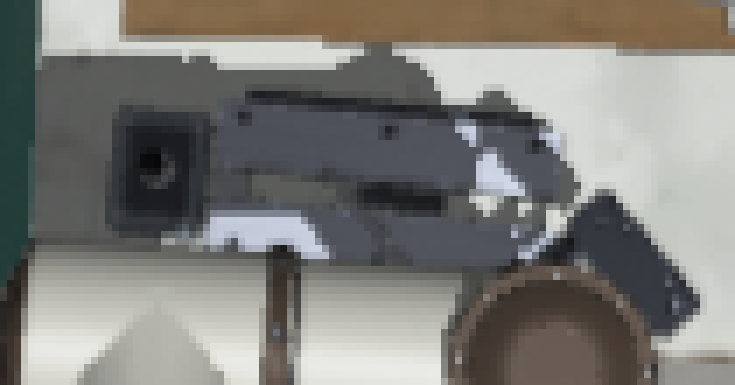

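View pics/s10z.png

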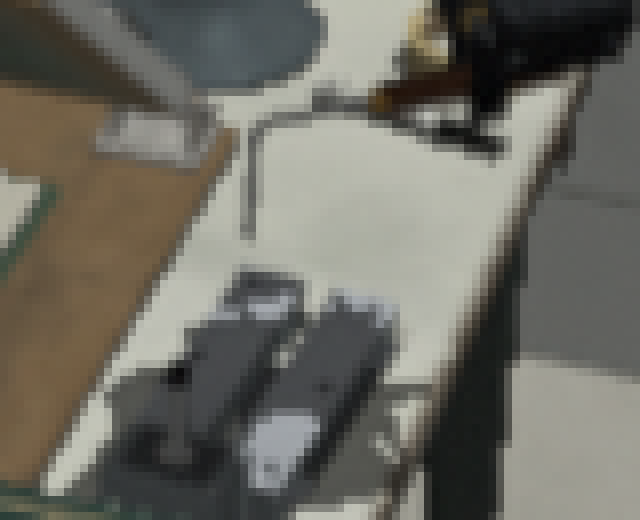

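The scene view puts the tip at pixel (271,179.5), within 1 px of the kinematic prediction (271.1,178.8). I'll lower it to just above the slot.

```bash
python3 -m creep '[[0,2,2,-25,0],[0,2,2,-50,0],[0,2,2,-75,0],[0,2,2,-90,0],[0,2,2,-98,0],[0,2,2,-98,0],[0,2,2,-98,0],[0,2,2,-98,0]]'; python3 look.py w11 wrist key; python3 look.py s11 scene toggle_ball
python3 - <<'E'
from h import *
s=sense();t=s["tcp_pos"];R=s["ee_rot"];xa=-R[:,2]*1;print(t,"pickx",xa,"tip",t+.13*xa+np.array([0,0,-.0734]))
T=t+.13*xa+np.array([0,0,-.0734]);c=np.array([.4993,-.1252]);y=np.array([.071,.9975]);x=np.array([.9975,-.071]);d=T[:2]-c;print("local",d@x,d@y)
q=dict(np.load("s11.npz"));im=q["image"][160:220,240:310].copy();cv2.imwrite("pics/s11z.png",cv2.resize(im,None,fx=9,fy=9,interpolation=cv2.INTER_NEAREST));print(pix(q,T))
E
```

```text
time_s: 14.95
tcp_pos: [0.4032, -0.1732, 0.12]
ee_rot: [[-0.0, 0.649, -0.761], [-0.004, -0.761, -0.649], [-1.0, 0.003, 0.003]]
wrist_force: [-0.6, 1.1, -0.9]
gripper_width: 0.174
14.95 [ 0.4032 -0.1732  0.12  ] [ 0.6487 -0.7611  0.0027] 0.17362140442279342
[ 0.453  -0.1286  0.2633] [-0.1872 -0.1636 -0.9686]
  key [290.7  79.6] 0.58 [ 0.4955 -0.1327  0.0124]
15.05 [ 0.403  -0.1731  0.1199] [ 0.6486 -0.7611  0.0024] 0.18103155223515732
[0.0775 1.4717 1.1897] [ 0.2599 -0.7804 -0.5687]
  toggle_ball [262.4 196.3] 0.39 [0.5061 0.0107 0.1181]
  toggle_ball [195. 254.] 0.3 [0.6748 0.328  0.0141]
[ 0.4027 -0.1731  0.1196] pickx [ 0.7612  0.6486 -0.0033] tip [ 0.5016 -0.0888  0.0458]
local -0.0002497690583727311 0.03649158779580477
[269.6187 197.704 ]
```

View pics/s11z.png

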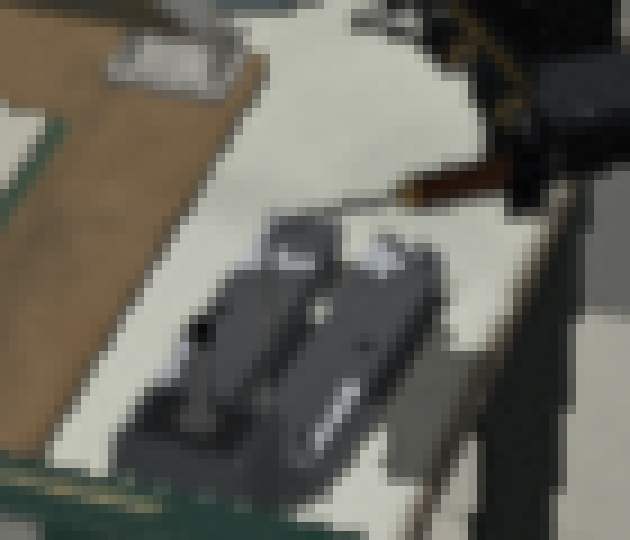

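View pics/w11.png

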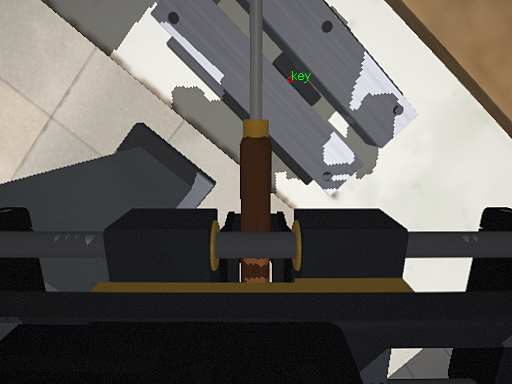

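```bash
python3 -m creep '[[0,0,0,-10,0],[0,0,0,-18,0],[0,0,0,-26,0],[0,0,0,-34,0],[0,0,0,-41,0],[0,0,0,-41,0],[0,0,0,-41,0],[0,0,0,-41,0]]'; python3 look.py w12 wrist key; python3 look.py s12 scene toggle_ball
python3 - <<'E'
from h import *
s=sense();t=s["tcp_pos"];R=s["ee_rot"];xa=-R[:,2]*1
T=t+.13*xa+np.array([0,0,-.0734]);c=np.array([.4993,-.1252]);y=np.array([.071,.9975]);x=np.array([.9975,-.071]);d=T[:2]-c;print("local",d@x,d@y,T[2],s["wrist_force"])
p=dict(np.load("w12.npz"));im=p["image"][0:140,180:400];cv2.imwrite("pics/w12z.png",cv2.resize(im,None,fx=3.5,fy=3.5,interpolation=cv2.INTER_NEAREST))
E
```

```text
time_s: 15.95
tcp_pos: [0.403, -0.1731, 0.0788]
ee_rot: [[-0.001, 0.649, -0.761], [-0.004, -0.761, -0.649], [-1.0, 0.002, 0.003]]
wrist_force: [-0.9, 0.2, -0.6]
gripper_width: 0.181
15.95 [ 0.403  -0.1731  0.0788] [ 0.6486 -0.7611  0.0025] 0.1813165715732686
[ 0.4529 -0.1286  0.2221] [-0.1875 -0.1636 -0.9686]
  key [302.9  72.5] 0.65 [ 0.4974 -0.1354  0.0124]
16.05 [ 0.403  -0.1731  0.079 ] [ 0.6486 -0.7611  0.0026] 0.1785897981709951
[0.0775 1.4717 1.1897] [ 0.2599 -0.7804 -0.5687]
  toggle_ball [263.3 196.7] 0.38 [0.5034 0.0065 0.114 ]
local -4.526234310169453e-05 0.03650405586112783 0.005149265113635962 [ 0.4087 -0.9282 -0.5592]
```

View pics/w12z.png

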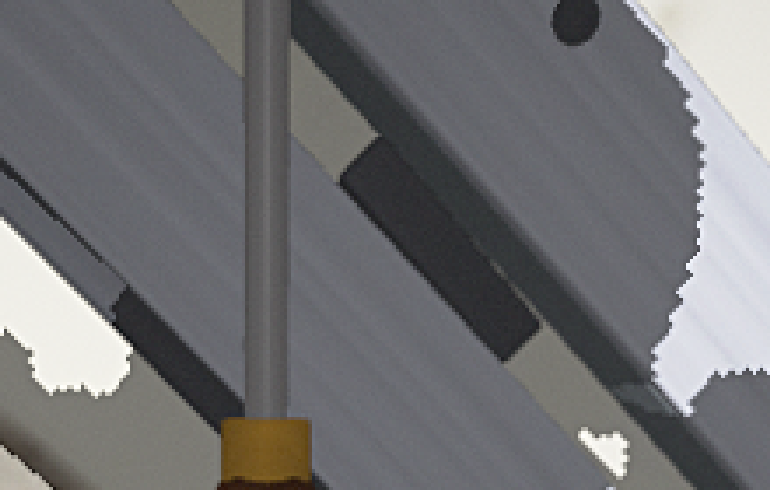

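The tip is in the slot behind the key (local y +36 mm, z 5 mm), with no contact force. Start dragging.

```bash
python3 -m creep '[[0,-0.7,-10,0,0],[0,-1.4,-20,0,0],[0,-2.1,-30,0,0],[0,-2.9,-40,0,0],[0,-3.6,-50,0,0],[0,-4.3,-60,0,0],[0,-5,-70,0,0],[0,-5.7,-80,0,0]]'; python3 look.py w13 wrist key
```

```text
time_s: 16.95
tcp_pos: [0.3971, -0.254, 0.0789]
ee_rot: [[-0.001, 0.648, -0.761], [-0.004, -0.761, -0.648], [-1.0, 0.002, 0.003]]
wrist_force: [0.4, 0.9, -0.7]
gripper_width: 0.18
16.95 [ 0.3971 -0.254   0.0789] [ 0.6485 -0.7612  0.0024] 0.1795677315339515
[ 0.447  -0.2095  0.2221] [-0.1875 -0.1634 -0.9686]
  key [282.4  49.8] 0.69 [ 0.493  -0.1956  0.0125]
```

View pics/w13.png

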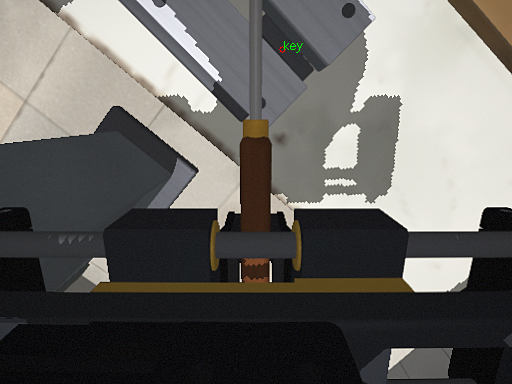

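```bash
python3 -m creep '[[0,-0.7,-10,0,0],[0,-1.4,-20,0,0],[0,-2.1,-30,0,0],[0,-2.9,-40,0,0],[0,-3.6,-50,0,0],[0,-4.3,-60,0,0],[0,-5,-70,0,0],[0,-5.7,-80,0,0]]'; python3 look.py w14 wrist key
```

```text
time_s: 17.85
tcp_pos: [0.3914, -0.3351, 0.0788]
ee_rot: [[-0.0, 0.647, -0.762], [-0.004, -0.762, -0.647], [-1.0, 0.003, 0.003]]
wrist_force: [-0.6, 0.0, -0.7]
gripper_width: 0.183
17.85 [ 0.3914 -0.3351  0.0788] [ 0.6473 -0.7623  0.0027] 0.18251946936277866
[ 0.4413 -0.2907  0.2221] [-0.1876 -0.1633 -0.9686]
  key [284.5  51.4] 0.86 [ 0.4876 -0.2787  0.0125]
```

View pics/w14.png

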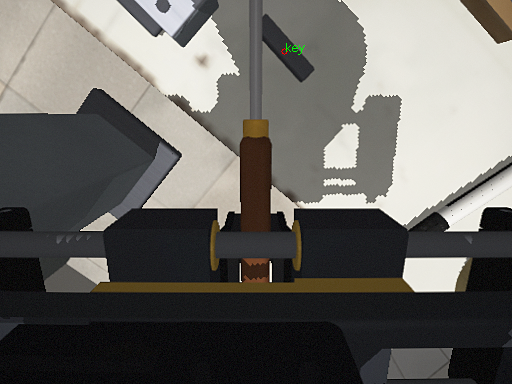

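The key lies clear of the mouth at about (0.488,-0.279), which is local y ≈ -154 mm. I'll back the tip off slightly and lift.

```bash
python3 -m creep '[[0,0,4,0,0],[0,0,4,20,0],[0,0,4,60,0],[0,0,4,105,0],[0,0,4,150,0],[0,0,4,195,0],[0,5,25,221,0],[0,15,65,221,0]]'; python3 -m creep '[[0,12,44,0,0],[0,24,90,0,0],[0,36,136,0,0],[0,48,182,0,0],[0,60,228,0,0],[0,72,274,0,0],[0,84,320,0,0],[0,96,366,0,0]]'
```

```text
time_s: 18.75
tcp_pos: [0.4082, -0.2714, 0.3045]
ee_rot: [[0.009, 0.644, -0.765], [-0.008, -0.765, -0.644], [-1.0, 0.012, -0.002]]
wrist_force: [1.1, 0.7, -1.0]
gripper_width: 0.187
time_s: 19.55
tcp_pos: [0.5036, 0.097, 0.3045]
ee_rot: [[0.009, 0.645, -0.764], [-0.008, -0.764, -0.645], [-1.0, 0.012, -0.002]]
wrist_force: [0.9, -0.1, -0.9]
gripper_width: 0.181
```

```bash
python3 -c "
from h import *
s=sense();print(s['tcp_pos'],s['ee_rot'][:,1],1000*(np.array([.557,.3234,.0814])-s['tcp_pos']))"
```

```text
[0.5036 0.097  0.3045] [ 0.645  -0.7641  0.0121] [  53.4097  226.4362 -223.1425]
```

```bash
python3 -m creep '[[0,11,45,0,0.005],[0,22,90,0,0.005],[0,33,135,0,0.005],[0,44,180,0,0.005],[0,53,215,0,0.005],[0,53,226,-40,0.005],[0,53,226,-80,0.005],[0,53,226,-120,0.005]]';python3 -m creep '[[0,0,0,-10,0],[0,0,0,-20,0],[0,0,0,-25,0],[0,0,0,-25,0],[0,0,0,-25,0],[0,0,0,-25,0],[0,0,0,-25,0],[0,0,0,-25,0]]'; python3 look.py w15 wrist rest,pick_grip; python3 look.py s15 scene pick_tip,rest;python3 -c "
from h import *
s=sense();print(s['tcp_pos'],s['ee_rot'],1000*(np.array([.557,.3234,.0814])-s['tcp_pos']))
q=dict(np.load('s15.npz'));im=q['image'][210:290,160:260].copy();cv2.imwrite('pics/s15z.png',cv2.resize(im,None,fx=7,fy=7,interpolation=cv2.INTER_NEAREST))"
```

```text
time_s: 20.35
tcp_pos: [0.5555, 0.324, 0.1828]
ee_rot: [[0.009, 0.65, -0.76], [-0.008, -0.76, -0.65], [-1.0, 0.012, -0.002]]
wrist_force: [0.1, 0.5, -1.9]
gripper_width: 0.18
time_s: 21.15
tcp_pos: [0.5556, 0.3241, 0.1584]
ee_rot: [[0.009, 0.65, -0.76], [-0.007, -0.76, -0.65], [-1.0, 0.012, -0.002]]
wrist_force: [-0.1, 0.4, -1.0]
gripper_width: 0.18
21.15 [0.5556 0.3241 0.1584] [ 0.65   -0.7599  0.0116] 0.18019879683723436
[0.604  0.3692 0.302 ] [-0.1775 -0.1673 -0.9698]
  pick_grip [253.5 235.5] 0.82 [0.5785 0.3468 0.225 ]
21.3 [0.5555 0.324  0.1579] [ 0.65   -0.7598  0.0116] 0.17617634162546666
[0.0775 1.4717 1.1897] [ 0.2599 -0.7804 -0.5687]
  pick_tip [186.7 255.8] 0.66 [ 0.7099  0.3311 -0.0038]
  rest [220.8 261. ] 0.82 [0.5687 0.3251 0.009 ]
  rest [273.5 202. ] 0.74 [ 0.4813 -0.0833  0.031 ]
[0.5555 0.324  0.1578] [[ 0.0087  0.65   -0.7598]
 [-0.0079 -0.7598 -0.6501]
 [-0.9999  0.0117 -0.0015]] [  1.5247  -0.5617 -76.359 ]
```

View pics/w15.png

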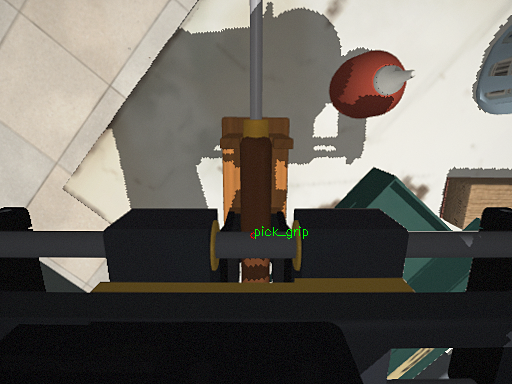

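View pics/s15z.png

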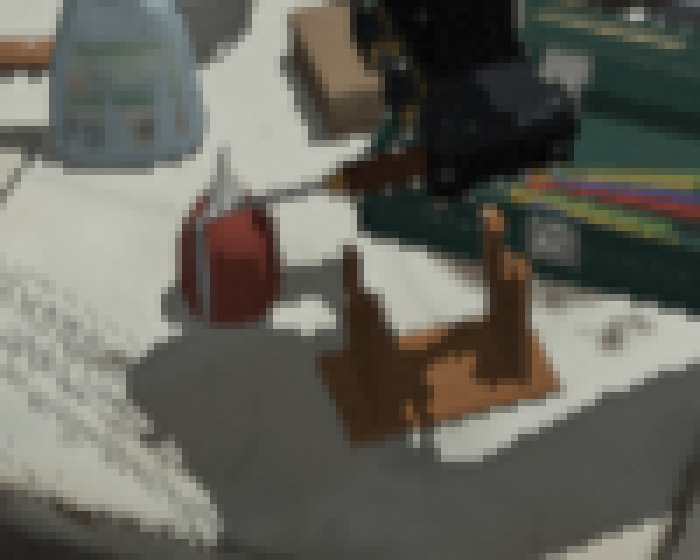

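```bash
python3 -m creep '[[0,1.5,-0.5,-20,0],[0,1.5,-0.5,-40,0],[0,1.5,-0.5,-52,0],[0,1.5,-0.5,-60,0],[0,1.5,-0.5,-67,0],[0,1.5,-0.5,-74,0],[0,1.5,-0.5,-76,0],[0,1.5,-0.5,-76,0]]'
```

```text
time_s: 22.25
tcp_pos: [0.5571, 0.3236, 0.082]
ee_rot: [[0.009, 0.65, -0.76], [-0.008, -0.76, -0.65], [-1.0, 0.012, -0.002]]
wrist_force: [-0.1, 0.0, -0.8]
gripper_width: 0.185
```

```bash
python3 -m creep '[[0,0,0,-1,0],[0,0,0,-1,0],[0,0,0,-1,0],[0.25,0,0,-1,0],[0.3,0,0,-1,0],[0.4,0,0,-1,0],[0.7,0,0,-1,0],[1,0,0,-1,0]]';python3 -m creep '[[1,0,0,0,0],[1,0,0,0,0],[1,0,0,0,0],[1,0,0,0,0],[1,0,0,15,0],[1,0,0,35,0],[1,0,0,60,0],[1,0,0,90,0]]';python3 -m creep '[[1,0,0,40,0],[1,0,0,80,0],[1,0,0,105,0],[1,0,0,105,0],[1,0,0,105,0],[1,0,0,105,0],[1,0,0,105,0],[1,0,0,105,0]]'; python3 look.py w16 wrist rest_seat,pick_grip; python3 look.py s16 scene toggle_ball,key;python3 -c "
from h import *
q=dict(np.load('s16.npz'));im=q['image'][150:290,160:320].copy();cv2.imwrite('pics/s16z.png',cv2.resize(im,None,fx=4,fy=4,interpolation=cv2.INTER_NEAREST))"
```

```text
time_s: 23.05
tcp_pos: [0.5571, 0.3236, 0.081]
ee_rot: [[0.009, 0.65, -0.76], [-0.008, -0.76, -0.65], [-1.0, 0.012, -0.002]]
wrist_force: [-0.3, 0.1, -0.3]
gripper_width: 0.49
time_s: 23.85
tcp_pos: [0.5566, 0.3232, 0.1709]
ee_rot: [[0.007, 0.65, -0.76], [-0.009, -0.76, -0.65], [-1.0, 0.012, 0.0]]
wrist_force: [0.7, 0.7, 0.0]
gripper_width: 0.996
time_s: 24.65
tcp_pos: [0.5563, 0.323, 0.2746]
ee_rot: [[0.006, 0.65, -0.76], [-0.011, -0.76, -0.65], [-1.0, 0.012, 0.003]]
wrist_force: [-0.4, -0.4, 0.4]
gripper_width: 1.003
24.65 [0.5563 0.323  0.2746] [ 0.6501 -0.7598  0.0118] 1.0028125543933246
[0.6053 0.3686 0.4179] [-0.1813 -0.1708 -0.9685]
  rest_seat [252.1 164.8] 0.62 [0.5627 0.3318 0.0892]
  pick_grip [252.1 166.9] 0.73 [0.5607 0.3301 0.089 ]
24.8 [0.5565 0.3232 0.2754] [ 0.6501 -0.7597  0.0118] 0.9986745646083965
[0.0775 1.4717 1.1897] [ 0.2599 -0.7804 -0.5687]
  toggle_ball [262.  196.3] 0.59 [0.5085 0.0085 0.1161]
```

View pics/w16.png

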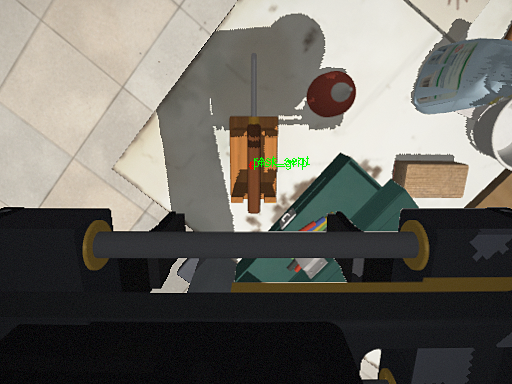

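View pics/s16z.png

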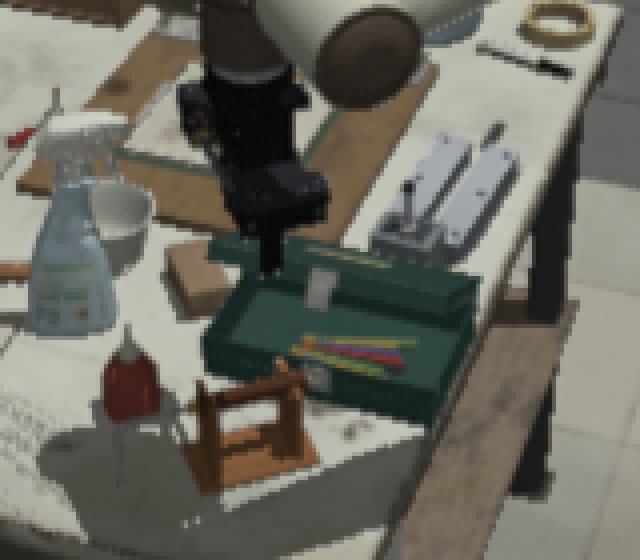

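The pick lies level in both notches and the toggle lever looks upright (zoom 407,205). The key is beyond the mouth (zoom 492,132). One numeric check from the top camera, then hand in.

```bash
python3 look.py t17 top key,toggle_ball,tape_roll,block,trailer; python3 - <<'E'
from h import *
p=dict(np.load("t17.npz"));im=p["image"][190:245,225:330].copy();cv2.imwrite("pics/t17z.png",cv2.resize(im,None,fx=7,fy=7,interpolation=cv2.INTER_NEAREST))
E
```

```text
24.95 [0.5566 0.3232 0.2758] [ 0.6501 -0.7598  0.0117] 1.0007476960251944
[ 0.3904 -0.057   1.7862] [ 0.1276  0.0125 -0.9917]
  key [313.7 219.8] 0.61 [ 0.4942 -0.2667  0.0117]
  toggle_ball [242.9 213.7] 0.45 [0.5085 0.0209 0.0634]
  tape_roll [387.2 223.8] 0.58 [ 0.486  -0.5682  0.0005]
  block [217.4 167.8] 0.86 [0.6954 0.1318 0.0397]
  block [167.1 196.3] 0.56 [0.5758 0.3369 0.016 ]
  trailer [176.2 169.5] 0.75 [0.68   0.2948 0.0656]
```

View pics/t17z.png

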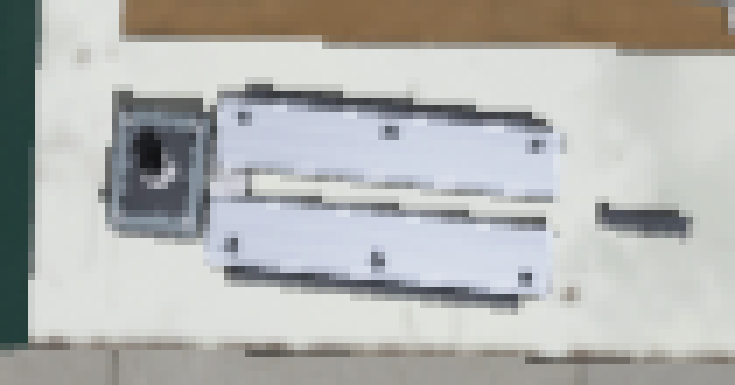

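```bash
python3 - <<'E'
from h import *
p=dict(np.load("t17.npz"))
print("key",at_z(p,(316.4,220.8),.012),"ball",at_z(p,(225+147.5/7,190+147.5/7),.115))
c=np.array([.4993,-.1252]);y=np.array([.071,.9975])
print((at_z(p,(316.4,220.8),.012)[:2]-c)@y,(at_z(p,(225+147.5/7,190+147.5/7),.115)[:2]-c)@y)
print(finish_job())
E
```

```text
key [ 0.4903 -0.2777  0.012 ] ball [0.5154 0.0066 0.115 ]
-0.15277459937058688 0.13258365601466474
the job is handed in; nothing more can be done
None
```

I set the toggle upright, dragged the key out of the slot with the pick and put the pick back on its rest. The job is handed in, at about 25 s of the 67 s allowed; no verdict came back.

- **Key:** it lies on the bench at about 153 mm from the feeder's centre on the mouth side (126 mm needed). The wrist camera gave 154 mm and the top camera 153 mm. The fingers stayed well clear of it.
- **Toggle:** the ball stands 2 to 3 mm past upright, about 0.04 to 0.05 rad (0.17 allowed). The wrist and top cameras agree on this.
- **Pick:** it lies level in both notches. I released it at the pose where I had gripped it, and the networks put its centre about 3 mm from the seat.
- **Bystanders:** nothing went near them and they looked unmoved. The networks' "block" mark read 33 mm apart between two top views. I put that down to mark noise, because the arm never went near the block, but I did not measure it again.
- **Robot:** it ended with the gripper open, about 0.2 m above the rest and touching nothing.

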